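# Stand up the support post and clamp it to the bench

### The arm

A 6-joint arm with a two-finger parallel gripper is mounted at the origin on the work surface. World frame = base frame: x ahead of the robot, y to its left, z up, the work surface at z = 0. Lengths are in m, angles in rad, forces in N, time in s.
With the tool pointing down it reaches from about 0.35 to 0.775 m from the base axis. Payload 5.5 kg.
Tool frame: the origin (TCP) lies on the centre line of the jaws, within the pads' length; the fingertips stand 11 mm ahead of it and the grasp point (between the pads) lies 8 mm behind it (env.tip_extent is the distance from the TCP to the fingertips, in m); z points along the fingers, y is the line along which they close (so a half turn about z gives the same grasp; the last joint's range is limited). The gripper opens to 85 mm and grips with 20 to 120 N. Pads are 22 mm wide; open, the fingers measure 114 mm over their backs; the gripper's body (76 mm by 85 mm) begins 54 mm behind the grasp point. The pads swing forward as they close: fully open they stand 13 mm farther back than shut.
Start: joints at [1.206, 0.313, 0.046, 1.304, 0, 1.431], TCP at [0.128, 0.561, 0.242] pointing down, gripper open.
Joint ranges: [-2.76, 2.76], [-0.86, 1.69], [-1.03, 1.26], [-2.2, 2.34], [-1.47, 1.5], [-3.14, 3.14]. Speed limits (rad/s): [2.57, 2.57, 3.14, 3.14, 3.14, 3.14].

### API

Orientations are given as a unit quaternion [w, x, y, z].
In Python, from workcell import env gives the robot as it stands.
- The arm moves only by the shell command python3 -m jog 'ROWS' [FORCE]. ROWS is JSON, a list of rows, each a list of 5 numbers: the gripper's target within -1 to 1 (shut at 1, half-way at 0, fully open at -1), then the shift along the tool's x, y, z in m, then the turn about the tool's z in degrees. In form: [[fingers, tx, ty, tz, turn], ...]. A call has 1 to 5 rows; each row shifts and turns the commanded pose from where the row before left it, along the tool's axes as they then stand; what a row does not reach is not made up. A row lasts 1/12 s, in which the tool goes at most 41.7 mm and 7.16 degrees, less where a joint would pass 70% of its speed; a pose out of reach is approached as far as the arm can. A call is refused whole if a number of a shift passes 0.0417 or a number of a turn 7.16, either way. A call with a gripper value outside its range is refused whole. The fingers move at their own pace and stop on an object; FORCE is the grip in N (left out, the last holds). Time passes only in rows, so rows that do not move let the fingers close. It gives the time, the measured TCP pose, the force, the opening and the grip force at its end, in the units of the state.
- env.get_state(): the state, without advancing time (a new reading comes with each control period).
- env.read_camera(name): name is "scene" or "top"; returns a dict with "img" (384x512x3 uint8, red, green, blue), "fov_y" (degrees; the focal length in pixels is half the picture's height over the tangent of half this angle, whatever the lens; pixels are square), "cx", "cy" (the principal point, pixels), "T" (4x4, takes a point from camera to world coordinates). Camera axes: x right, y up, looking along -z (the intrinsics and any distortion apply to the point x, -y, -z); pixel columns grow to the right and rows downward; lengths in m; the calibration is good to about 2 mm. A picture is of the moment at which its call begins. There is no depth.
- env.hand_in(): hands the job in; it is judged then, once.
The state is a dict: "clock": time; "joint_pos": joint angles; "qvel": joint speeds; "tau": joint torques, N m; "tcp_pos": TCP position; "orientation": TCP orientation; "wrist_force": force on the tool from outside, world axes, zero at the start; "ft_torque": the same for the moment, N m; "finger_gap": finger opening in m; "grip_force": force on a finger pad.
Only numpy, scipy, OpenCV 4.12 (cv2) and the standard library are available. Lean on these libraries where they do the work, as an engineer would, in place of code of your own. Each camera call takes 0.05 s, during which the arm holds its last target. There are 200 camera calls.

### The job

Raise the lying support post to upright by lifting its head end while the edge of its foot stays on the bench, let it stand there, then slide it, foot on the bench, well into the slot, nearly to the closed end, of the orange forked hold-down. Then screw the black knob clockwise until it stops tight, so that the fork clamps the upright post by its foot. Leave the bottles, the jar and the beaker where they are.

Things in the scene. Friction and masses are not known exactly. Their poses are not given: they have to be found in the camera images.
- post_mid (a point): Centre of the loose support post (0.6 kg, 172 mm long), on its axis, 86 mm from either end. z: from foot to head. x: to the foot edge it lies on. Square aluminium foot 80 x 80 x 10 mm, steel rod 16 mm in diameter, square blue head 40 x 40 mm, 24 mm long (z +62 to +86 mm), sides parallel to the foot's. Starts on a foot edge and a head edge, axis sloping 7 degrees down to the head; tips upright by itself in the last 20 degrees.
- post_foot (a point): Centre of the underside of the post's foot (86 mm below post_mid along the post's axis); same axes as post_mid.
- post_edge (a point): Middle of the lower edge of the foot, about which the post pivots when raised: 40 mm from the axis along x, level with the underside of the foot; same axes as post_mid. The foot's underside is a slippery plastic glide (friction about 0.15 on the bench).
- fork_mid (a point): Place for the post's axis in the slot of the fixed hold-down's orange fork, at the fork's underside (18 to 20 mm above the bench when open). Two prongs 26 mm wide, 12 mm thick, slot 30 mm wide; its closed end 18 mm away towards +x of this frame, its open mouth 28 mm towards -x. z up. The strap runs on along +x to the knob. The post enters from the -x side, moving along +x.
- knob_grip (a point): Centre of the hold-down's black knurled knob on its vertical axis, 105 mm from fork_mid along that frame's +x. Knob 40 mm in diameter, 30 mm high, on a 20 mm stem; this point is at its mid-height, about 105 mm above the bench when open. It sinks with the fork as it turns, 3.9 mm per rad.
- knob (a joint): Turn of the knob in rad, growing clockwise seen from above: 0 fully open, the fork meets the post's foot at about 2.44 and is tight there; 2.6 is the end of the thread. It starts between 0 and 0.4 and stays where it is left (friction about 0.12 N m).
- reagent_c (a point): Bystander: amber bottle, 56 mm in diameter, 125 mm high; point 60 mm above its underside. Not to be moved.
- specimen_c (a point): Bystander: small clear jar with red cap, 48 mm in diameter, 65 mm high; point 32 mm above its underside. Not to be moved.
- beaker_c (a point): Bystander: open glass beaker, 70 mm in diameter, 85 mm high; point 42 mm above its underside. Not to be moved.
- buffer_c (a point): Bystander: white bottle with blue cap, 60 mm in diameter, 110 mm high; point 55 mm above its underside. Not to be moved.

How it is judged:
On the way, in this order (a step that is already met when the one before it is completed fails the run):
1. the post stands upright on its foot, away from the fork (angle between post_mid's own z axis and vertical below 0.1 rad and height (world z) of post_foot below 0.006 m and horizontal distance between post_foot and fork_mid above 0.03 m), for 0.2 s.
2. the post stands upright in the slot of the fork (angle between post_mid's own z axis and vertical below 0.1 rad and height (world z) of post_foot below 0.006 m and horizontal distance between post_foot and fork_mid below 0.014 m), for 0.2 s.
At the end, for the whole second after the job is handed in: The post stands upright (within 0.06 rad) with its foot on the bench, its axis in the fork's slot within 14 mm of fork_mid, and the knob is screwed tight (joint above 2.4), the fork pressing on the foot with over 3 N (value of joint knob above 2.4 rad and horizontal distance between post_foot and fork_mid below 0.014 m and angle between post_mid's own z axis and vertical below 0.06 rad and height (world z) of post_foot below 0.004 m and contact force between strap and post above 3 N); the robot touches nothing.
It fails at once if the foot's pivot edge is lifted more than 20 mm off the bench (height (world z) of post_edge above 0.02 m).
It fails at once if a bottle, the jar or the beaker is moved more than 30 mm (distance of any of reagent_c, specimen_c, beaker_c, buffer_c from where it was at the start of the episode above 0.03 m).
It also fails if it takes over 72 s, if anything falls off the work surface, if the arm or the gripper's body presses on something with over 40 N, if the wrist force passes 120 N, or if a joint passes its speed limit or range.

## Working session

There is one attempt and no reset: what is moved stays moved. The work goes in short steps, Python scripts to look and compute and a shell command to move; the robot and the scene stay as the last step left them, time stands still between calls to the robot, and variables do not carry over. Pictures are saved under pics/ and viewed, at most 10 in all, crops included, and the job is handed in when it is done.

```bash
mkdir -p pics; ls; python3 - <<'E'
from workcell import env
import cv2,numpy as np
s=env.get_state();print(s['tcp_pos'],s['orientation'],s['finger_gap'],s['clock'])
for n in ("scene","top"):
    c=env.read_camera(n);cv2.imwrite(f"pics/{n}0.png",c["img"][...,::-1]);print(n,{k:(v if k!='T' else np.round(v,4).tolist()) for k,v in c.items() if k!='img'})
E
```

```text
pics
[0.1280052  0.56005784 0.24141559] [-2.09009285e-04  1.12148062e-01  9.93691082e-01 -8.96100858e-04] 0.08527938590907498 0.0
scene {'fov_y': 48.03489465785426, 'cx': 255.10572353385035, 'cy': 193.9140957821262, 'T': [[-0.2067, -0.6006, 0.7724, 1.3704], [0.9784, -0.1258, 0.164, 0.2262], [-0.0013, 0.7896, 0.6137, 0.7357], [0.0, 0.0, 0.0, 1.0]]}
top {'fov_y': 43.04775200210819, 'cx': 255.06713717972366, 'cy': 192.57985429566017, 'T': [[-0.0292, 0.9892, -0.1438, 0.3911], [-0.9995, -0.0307, -0.0082, 0.0431], [-0.0125, 0.1435, 0.9896, 1.2939], [0.0, 0.0, 0.0, 1.0]]}
```

View pics/scene0.png

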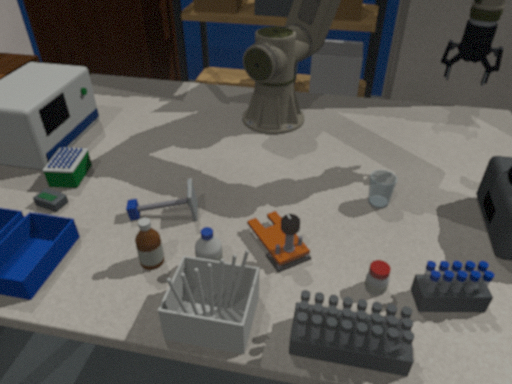

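View pics/top0.png

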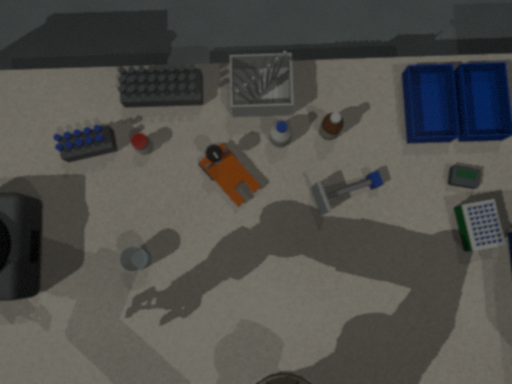

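Scene and top views: post with its foot at about (320,195) and blue head at (376,179) in the top view. The orange fork is at (232,175), slot mouth near (250,192), knob at (214,153). The bottles are at (280,132) and (332,124).

```bash
cat > h.py <<'E'
from workcell import env
import cv2,numpy as np
def cam(n): return env.read_camera(n)
def ray(c,u,v):
    f=c["img"].shape[0]/2/np.tan(np.radians(c["fov_y"])/2)
    d=np.array([(u-c["cx"])/f,-(v-c["cy"])/f,-1]); T=np.array(c["T"])
    return T[:3,3],T[:3,:3]@d
def onz(c,u,v,z):
    o,d=ray(c,u,v); return o+d*(z-o[2])/d[2]
def proj(c,p):
    f=c["img"].shape[0]/2/np.tan(np.radians(c["fov_y"])/2);T=np.array(c["T"])
    q=T[:3,:3].T@(np.array(p)-T[:3,3]); return c["cx"]+f*q[0]/-q[2], c["cy"]-f*q[1]/-q[2]
def mask(c,kind,box=None):
    h=cv2.cvtColor(c["img"],cv2.COLOR_RGB2HSV)
    lo,hi={"blue":((105,130,50),(130,255,255)),"orange":((4,150,70),(20,255,255))}[kind]
    m=cv2.inRange(h,lo,hi)
    if box: k=np.zeros_like(m);x0,y0,x1,y1=box;k[y0:y1,x0:x1]=1;m*=k
    return m
def big(m): return max(cv2.findContours(m,cv2.RETR_EXTERNAL,cv2.CHAIN_APPROX_NONE)[0],key=cv2.contourArea)
E
python3 - <<'E'
from h import *
c=cam("top");s=cam("scene")
b=big(mask(c,"blue",(355,160,395,200)));print("head top",cv2.minAreaRect(b))
b2=big(mask(s,"blue",(115,190,145,225)));print("head scene",cv2.boundingRect(b2),b2.reshape(-1,2).mean(0))
o=big(mask(c,"orange",(190,130,275,215)));P=np.array([onz(c,*p,.031)[:2] for p in o.reshape(-1,2)],np.float32)
r=cv2.minAreaRect(P);print("fork",r,cv2.boxPoints(r))
a=c["img"][125:215,185:275];d=c["img"][155:225,300:400]
cr=np.hstack([cv2.resize(a,(400,400),interpolation=cv2.INTER_CUBIC),cv2.resize(d[:,:],(400,280),interpolation=cv2.INTER_CUBIC).__class__(0) if 0 else np.vstack([cv2.resize(d,(400,280),interpolation=cv2.INTER_CUBIC),np.zeros((120,400,3),np.uint8)])])
cv2.imwrite("pics/c1.png",cr[...,::-1])
E
```

```text
head top ((374.3448486328125, 179.36209106445312), (13.55575942993164, 11.884501457214355), 68.19859313964844)
head scene (127, 200, 12, 19) [132.72340426 209.17021277]
fork ((0.626153826713562, 0.11961771547794342), (0.15535174310207367, 0.08216161280870438), 39.76273727416992) [[0.5401687  0.10151425]
 [0.5927201  0.03835665]
 [0.71213895 0.13772118]
 [0.65958756 0.20087877]]
```

View pics/c1.png

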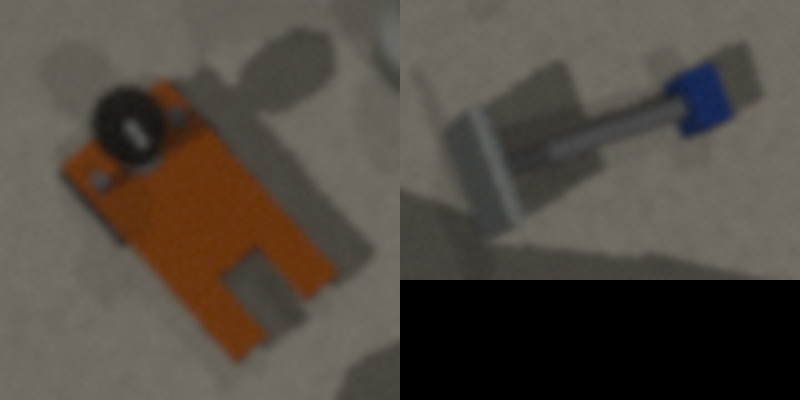

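```bash
python3 - <<'E'
from h import *
c=cam("top");s=cam("scene")
hd=onz(c,374.5,179.4,.036)
o1,d1=ray(c,374.5,179.4);o2,d2=ray(s,132.7,209.2)
A=np.stack([d1,-d2],1);t=np.linalg.lstsq(A,o2-o1,rcond=None)[0];print("tri",o1+d1*t[0],o2+d2*t[1])
rim=onz(c,323.75,197,.079)
print(hd,rim,hd-rim)
a=(hd-rim)[:2];print(np.linalg.norm(a),np.degrees(np.arctan2(a[1],a[0])))
e=onz(c,300+85/4,155+235/4-5,.079)-onz(c,300+75/4+.5,155+110/4,.079);print("rim dir",np.degrees(np.arctan2(e[1],e[0])))
r1=onz(c,300+110/4,155+160/4,.03);r2=onz(c,300+285/4,155+100/4,.02);a=r2-r1;print('rod dir',np.degrees(np.arctan2(a[1],a[0])),r1)
for n,p in dict(reagent=(332,128),buffer=(280,132),red=(141,142),beak=(135,258)).items(): print(n,onz(c,*p,.08))
E
```

```text
tri [ 0.60109402 -0.26264659  0.0230572 ] [ 0.60029387 -0.26039059  0.02238218]
[ 0.59895498 -0.25953264  0.036     ] [ 0.5510217  -0.11915827  0.079     ] [ 0.04793328 -0.14037437 -0.043     ]
0.1483326079513581 -71.14663149116802
rim dir -178.46024062504674
rod dir -72.36501543515051 [ 0.56244615 -0.13575567  0.03      ]
reagent [ 0.72858057 -0.14895573  0.08      ]
buffer [ 0.72238409 -0.01538924  0.08      ]
red [0.70763413 0.34186011 0.08      ]
beak [0.41288208 0.35545013 0.08      ]
```

```bash
cat >> h.py <<'E'
def axes():
    s=env.get_state();w,x,y,z=s["orientation"]
    from scipy.spatial.transform import Rotation as R
    return s,R.from_quat([x,y,z,w]).as_matrix()
def to(x,y,z,yaw=None):
    s,M=axes();d=M.T@(np.array([x,y,z])-s["tcp_pos"]);psi=np.degrees(np.arctan2(M[1,0],M[0,0]))
    print("t",round(s["clock"],2),"tcp",np.round(s["tcp_pos"],4),"yaw",round(psi,1),"j",np.round(s["joint_pos"],2),"gap",round(s["finger_gap"],4),"grip",round(s["grip_force"],1),"F",np.round(s["wrist_force"],1))
    print("need tool",np.round(d,4),"turn", None if yaw is None else round((psi-yaw+180)%360-180,1))
E
R='[[-1,-0.0268,-0.029,0,0],[-1,-0.0268,-0.029,0,0],[-1,-0.0268,-0.029,0,0],[-1,-0.0268,-0.029,0,0],[-1,-0.0268,-0.029,0,0]]'
python3 -m jog '[[-1,-0.0268,-0.029,0,0],[-1,-0.0268,-0.029,0,0],[-1,-0.0268,-0.029,0,0],[-1,-0.0268,-0.029,0,0],[-1,-0.0268,-0.029,0,0]]' 20
python3 -m jog '[[-1,-0.0268,-0.029,0,0],[-1,-0.0268,-0.029,0,0],[-1,-0.0268,-0.029,0,0],[-1,-0.0268,-0.029,0,0],[-1,-0.0268,-0.029,0,0]]'
python3 -m jog '[[-1,-0.0268,-0.029,0,0],[-1,-0.0268,-0.029,0,0],[-1,-0.0268,-0.029,0,0],[-1,-0.0268,-0.029,0,0],[-1,-0.0268,-0.029,0,0]]'
python3 -c "from h import *; to(.6,-.261,.12,108)"
```

```text
clock: 0.72
tcp_pos: [0.2268, 0.3878, 0.2422]
orientation: [0.0, 0.112, 0.994, 0.0]
wrist_force: [0.8, -0.4, -0.1]
finger_gap: 0.0857
grip_force: 0.0
clock: 1.13
tcp_pos: [0.3252, 0.2164, 0.2426]
orientation: [0.0, 0.112, 0.994, 0.0]
wrist_force: [0.4, 0.6, -0.1]
finger_gap: 0.0853
grip_force: 0.0
clock: 1.55
tcp_pos: [0.4237, 0.0449, 0.2426]
orientation: [0.0, 0.112, 0.994, 0.0]
wrist_force: [0.7, 0.7, -1.1]
finger_gap: 0.0852
grip_force: 0.0
t 1.55 tcp [0.4237 0.0449 0.2426] yaw 167.1 j [-0.08  0.02 -0.3   1.24  0.    0.14] gap 0.0852 grip 0.0 F [ 0.7  0.7 -1.1]
need tool [-0.2401 -0.2589  0.1227] turn 59.1
```

```bash
python3 -m jog '[[-1,-0.0267,-0.0288,0,0],[-1,-0.0267,-0.0288,0,0],[-1,-0.0267,-0.0288,0,0],[-1,-0.0267,-0.0288,0,0],[-1,-0.0267,-0.0288,0,0]]' >/dev/null
python3 -m jog '[[-1,-0.0267,-0.0288,0,0],[-1,-0.0267,-0.0288,0,0],[-1,-0.0267,-0.0288,0,0],[-1,-0.0267,-0.0288,0,0],[-1,0,0,0.015,6.6]]' >/dev/null
python3 -m jog '[[-1,0,0,0.015,6.6],[-1,0,0,0.015,6.6],[-1,0,0,0.015,6.6],[-1,0,0,0.015,6.6],[-1,0,0,0,6.6]]' >/dev/null
python3 -m jog '[[-1,0,0,0.0,6.6],[-1,0,0,0.0,6.6],[-1,0,0,0.0,6.6],[-1,0,0,0,0],[-1,0,0,0,0]]'
python3 - <<'E'
from h import *
to(.6,-.261,.12,108)
s=cam("scene");c=cam("top")
im=np.hstack([cv2.resize(s["img"][130:260,90:220],(400,400),interpolation=3),cv2.resize(c["img"][120:240,290:410],(400,400),interpolation=3)])
cv2.imwrite("pics/c2.png",im[...,::-1])
E
```

```text
clock: 3.22
tcp_pos: [0.5996, -0.2593, 0.1671]
orientation: [-0.0, 0.588, 0.809, 0.0]
wrist_force: [-0.2, -0.1, 0.9]
finger_gap: 0.0853
grip_force: 0.0
t 3.22 tcp [ 0.5996 -0.2593  0.1671] yaw 107.9 j [-0.53  0.49  0.13  1.21  0.    0.73] gap 0.0853 grip 0.0 F [-0.2 -0.1  0.9]
need tool [-0.0018 -0.0001  0.0471] turn -0.1
```

View pics/c2.png

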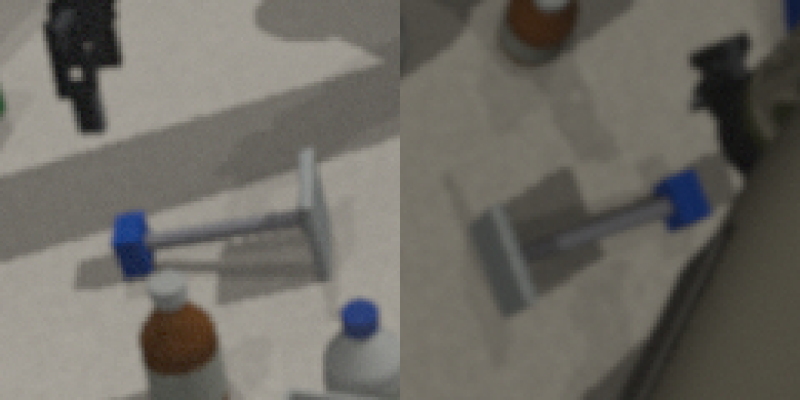

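The scene crop shows the lying post, with the jaws apparently above and behind the head. In the top crop the gripper is at about px (392,150), off from the head at (374,179). I'll check this against the projection.

```bash
python3 - <<'E'
from h import *
s=cam("scene");c=cam("top");print({k for k in c})
for n,k in (("scene",s),("top",c)):
    for p in [(.5996,-.2593,.178),(.5996+.048*.95,-.2593+.048*.31,.155),(.5996-.048*.95,-.2593-.048*.31,.155),(.6,-.261,.02)]: print(n,np.round(proj(k,p),1))
E
```

```text
{'cy', 'fov_y', 'img', 'cx', 'T'}
scene [121.7 158.5]
scene [120.8 178.2]
scene [126.1 155.7]
scene [132.7 209.8]
top [388.4 168.7]
top [378.4 152. ]
top [393.6 189.4]
top [373.6 180. ]
```

```bash
python3 -m jog '[[-1,-0.0018,0,0.04,0],[-1,0,0,0.04,0],[-1,0,0,0.04,0],[-1,0,0,0.029,0],[-1,0,0,0,0]]' 25
python3 -m jog '[[0,0,0,0,0],[0.3,0,0,0,0],[0.6,0,0,0,0],[1,0,0,0,0],[1,0,0,0,0]]'
python3 -m jog '[[1,0,0,0,0],[1,0,0,0,0],[1,0,0,0,0],[1,0,0,0,0]]'
python3 - <<'E'
from h import *
to(.6,-.261,.018,108)
s=cam("scene");c=cam("top")
im=np.hstack([cv2.resize(s["img"][150:250,100:200],(400,400),interpolation=3),cv2.resize(c["img"][140:240,290:390],(400,400),interpolation=3)])
cv2.imwrite("pics/c3.png",im[...,::-1])
E
```

```text
clock: 3.83
tcp_pos: [0.5953, -0.2583, 0.0111]
orientation: [-0.006, 0.589, 0.808, -0.001]
wrist_force: [-0.2, 0.9, -0.4]
finger_gap: 0.0853
grip_force: 0.0
clock: 4.25
tcp_pos: [0.6019, -0.2623, 0.0214]
orientation: [0.003, 0.59, 0.808, 0.0]
wrist_force: [-1.4, -0.5, 7.7]
finger_gap: 0.0398
grip_force: 25.4
clock: 4.58
tcp_pos: [0.6019, -0.2624, 0.0214]
orientation: [0.003, 0.59, 0.808, 0.0]
wrist_force: [-0.4, 0.1, 7.0]
finger_gap: 0.0397
grip_force: 25.5
t 4.58 tcp [ 0.6019 -0.2624  0.0214] yaw 107.7 j [-0.53  0.6  -0.07  0.9  -0.    0.73] gap 0.0397 grip 25.5 F [-0.4  0.1  7. ]
need tool [ 0.0019 -0.0014  0.0034] turn -0.3
```

View pics/c3.png

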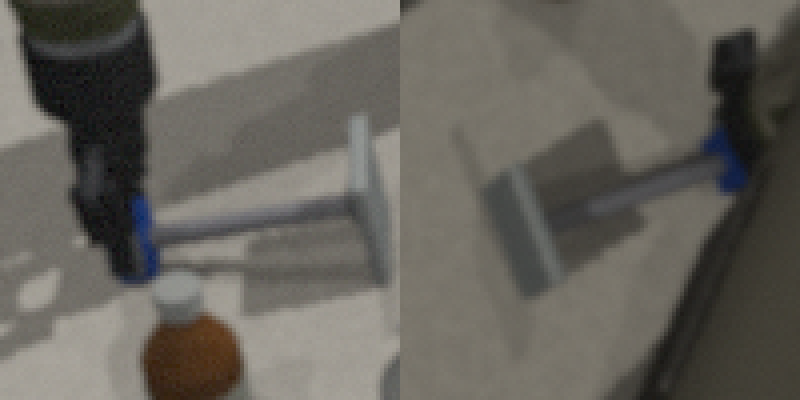

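```bash
python3 -m jog '[[1,0.0024,0,-0.0142,0],[1,0.0036,0,-0.0139,0],[1,0.0048,0,-0.0136,0],[1,0.006,0,-0.0131,0],[1,0.0071,0,-0.0125,0]]'
python3 -m jog '[[1,0.0082,0,-0.0119,0],[1,0.0092,0,-0.0111,0],[1,0.0101,0,-0.0103,0],[1,0,0,0,0]]'
python3 - <<'E'
from h import *
to(.6,-.261,.018,108)
s=cam("scene");c=cam("top")
im=np.hstack([cv2.resize(s["img"][130:250,90:210],(400,400),interpolation=3),cv2.resize(c["img"][140:240,290:390],(400,400),interpolation=3)])
cv2.imwrite("pics/c4.png",im[...,::-1])
E
```

```text
clock: 5.1
tcp_pos: [0.5926, -0.2379, 0.0866]
orientation: [0.0, 0.59, 0.808, 0.0]
wrist_force: [0.6, 0.7, -6.0]
finger_gap: 0.0395
grip_force: 25.9
clock: 5.43
tcp_pos: [0.5847, -0.2101, 0.1216]
orientation: [0.001, 0.589, 0.808, 0.001]
wrist_force: [-0.3, 1.2, -4.5]
finger_gap: 0.0394
grip_force: 26.3
t 5.43 tcp [ 0.5847 -0.2101  0.1216] yaw 107.8 j [-0.47  0.46 -0.04  1.07  0.    0.79] gap 0.0394 grip 26.3 F [-0.3  1.2 -4.5]
need tool [-0.0531 -0.0012  0.1036] turn -0.2
```

View pics/c4.png

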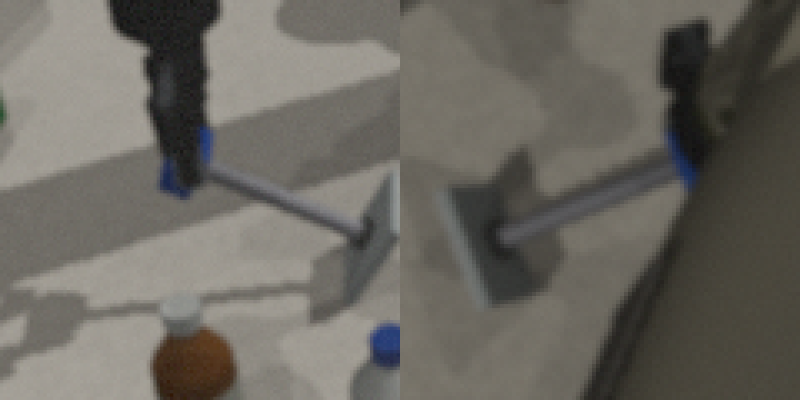

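Post is rotating in the jaws, about 35° up, with the foot edge still on the bench (crop ~(345,320)). Continuing the arc.

```bash
python3 -m jog '[[1,0.0109,0,-0.0093,0],[1,0.0117,0,-0.0084,0],[1,0.0124,0,-0.0073,0],[1,0.013,0,-0.0062,0],[1,0.0135,0,-0.005,0]]'
python3 -m jog '[[1,0.0139,0,-0.0035,0],[1,0.0142,0,-0.002,0],[1,0,0,0,0],[1,0,0,0,0]]'
python3 - <<'E'
from h import *
to(.6,-.261,.018,108)
s=cam("scene");c=cam("top")
im=np.hstack([cv2.resize(s["img"][130:250,110:230],(400,400),interpolation=3),cv2.resize(c["img"][140:240,270:370],(400,400),interpolation=3)])
cv2.imwrite("pics/c5.png",im[...,::-1])
E
```

```text
clock: 5.95
tcp_pos: [0.5653, -0.1522, 0.1557]
orientation: [-0.0, 0.59, 0.808, 0.0]
wrist_force: [-0.4, -0.7, -7.2]
finger_gap: 0.0396
grip_force: 26.1
clock: 6.28
tcp_pos: [0.5567, -0.1252, 0.1607]
orientation: [-0.0, 0.589, 0.808, -0.0]
wrist_force: [-0.3, -0.9, -7.4]
finger_gap: 0.0394
grip_force: 26.2
t 6.28 tcp [ 0.5567 -0.1252  0.1607] yaw 107.8 j [-0.36  0.34 -0.12  1.11 -0.    0.9 ] gap 0.0394 grip 26.2 F [-0.3 -0.9 -7.4]
need tool [-0.1426 -0.0003  0.1427] turn -0.2
```

View pics/c5.png

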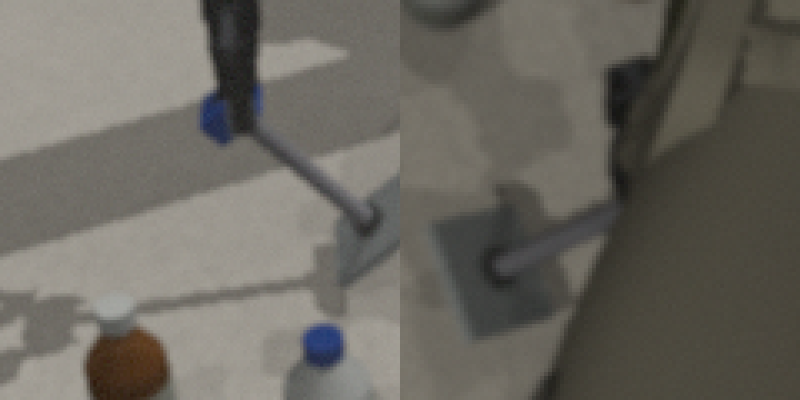

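The post has stopped rotating in the grip at about 45°. The pads' torsional friction carries the full weight, so the foot is lifting. I'll lower it back to contact, then reduce the grip.

```bash
python3 -m jog '[[1,0,0,0.006,0],[1,0,0,0.006,0],[1,0,0,0,0]]' 20
python3 - <<'E'
from h import *
to(.6,-.261,.018,108)
s=cam("scene");c=cam("top")
im=np.hstack([cv2.resize(s["img"][150:240,150:240],(400,400),interpolation=3),cv2.resize(c["img"][150:240,270:360],(400,400),interpolation=3)])
cv2.imwrite("pics/c6.png",im[...,::-1])
E
```

```text
clock: 6.63
tcp_pos: [0.5576, -0.1271, 0.1479]
orientation: [0.0, 0.59, 0.807, 0.0]
wrist_force: [0.8, 1.2, -2.8]
finger_gap: 0.0395
grip_force: 26.7
t 6.63 tcp [ 0.5576 -0.1271  0.1479] yaw 107.7 j [-0.36  0.35 -0.14  1.08  0.    0.9 ] gap 0.0395 grip 26.7 F [ 0.8  1.2 -2.8]
need tool [-0.1404 -0.0003  0.1299] turn -0.3
```

View pics/c6.png

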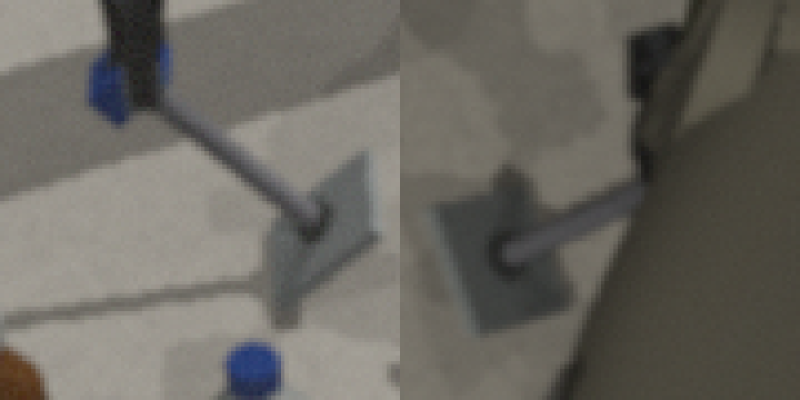

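Force is down to -2.8 N, so the foot edge is resting on the bench (crop ~(275,325)). Now I'll try a softer grip through the finger target.

```bash
python3 -m jog '[[0.3,0,0,0,0],[0.3,0,0,0,0]]' 20
python3 -m jog '[[0.2,0,0,0,0],[0.2,0,0,0,0]]' 20
python3 -m jog '[[0.15,0,0,0,0],[0.15,0,0,0,0]]' 20
```

```text
clock: 6.9
tcp_pos: [0.557, -0.1268, 0.1483]
orientation: [-0.0, 0.59, 0.808, -0.0]
wrist_force: [0.1, -1.0, -5.1]
finger_gap: 0.0395
grip_force: 26.4
clock: 7.07
tcp_pos: [0.557, -0.1267, 0.1484]
orientation: [-0.0, 0.59, 0.808, -0.0]
wrist_force: [0.4, 1.4, -6.3]
finger_gap: 0.0393
grip_force: 26.3
clock: 7.23
tcp_pos: [0.557, -0.1267, 0.1484]
orientation: [-0.0, 0.59, 0.808, -0.0]
wrist_force: [0.0, -0.1, -6.0]
finger_gap: 0.0394
grip_force: 26.3
```

```bash
for i in 1; do
python3 -m jog '[[0.15,0,0,0.003,0],[0.15,0,0,0,0],[0.15,0,0,0,0]]' 20 | grep -E 'force|tcp'
python3 -m jog '[[0.15,0,0,0.003,0],[0.15,0,0,0,0],[0.15,0,0,0,0]]' 20| grep -E 'force|tcp'
python3 -m jog '[[0.15,0,0,0.003,0],[0.15,0,0,0,0],[0.15,0,0,0,0]]' 20| grep -E 'force|tcp'
done
```

```text
tcp_pos: [0.5582, -0.1275, 0.147]
wrist_force: [-0.3, -2.9, 3.5]
grip_force: 27.6
tcp_pos: [0.5592, -0.1279, 0.1447]
wrist_force: [0.9, -3.6, 6.5]
grip_force: 28.1
tcp_pos: [0.5594, -0.1278, 0.1418]
wrist_force: [2.1, -2.5, 5.7]
grip_force: 28.2
```

```bash
python3 -m jog '[[0.12,0,0,-0.004,0],[0.12,0,0,0,0],[0.12,0,0,0,0]]' 20 | grep -E 'force|tcp|gap'
python3 -m jog '[[0.1,0,0,0,0],[0.1,0,0,0,0]]' 20| grep -E 'force|tcp|gap'
python3 -m jog '[[0.08,0,0,0,0],[0.08,0,0,0,0]]' 20| grep -E 'force|tcp|gap'
```

```text
tcp_pos: [0.5565, -0.1263, 0.1428]
wrist_force: [-0.9, -0.5, -2.7]
finger_gap: 0.0397
grip_force: 26.9
tcp_pos: [0.5565, -0.1263, 0.1428]
wrist_force: [-0.3, 0.8, -4.7]
finger_gap: 0.0397
grip_force: 26.7
tcp_pos: [0.5569, -0.1265, 0.143]
wrist_force: [-0.6, 1.0, -5.1]
finger_gap: 0.0394
grip_force: 26.7
```

```bash
python3 -m jog '[[0.07,0,0,0.001,0],[0.07,0,0,0,0]]' 20 | grep -E 'force|tcp|gap'
python3 -m jog '[[0.06,0,0,0,0],[0.06,0,0,0,0]]' 20| grep -E 'force|tcp|gap'
python3 -m jog '[[0.05,0,0,0,0],[0.05,0,0,0,0]]' 20| grep -E 'force|tcp|gap'
```

```text
tcp_pos: [0.5572, -0.1268, 0.1427]
wrist_force: [-0.1, -0.3, -2.7]
finger_gap: 0.0399
grip_force: 14.4
tcp_pos: [0.5579, -0.1269, 0.1434]
wrist_force: [1.2, 0.6, -0.3]
finger_gap: 0.0404
grip_force: 0.0
tcp_pos: [0.5577, -0.1269, 0.1432]
wrist_force: [-0.2, 0.9, -0.4]
finger_gap: 0.0406
grip_force: 0.0
```

```bash
python3 - <<'E'
from h import *
s=cam("scene");c=cam("top")
im=np.hstack([cv2.resize(s["img"][130:250,120:240],(400,400),interpolation=3),cv2.resize(c["img"][140:240,270:370],(400,400),interpolation=3)])
cv2.imwrite("pics/c7.png",im[...,::-1])
E
```

```text
(no output)
```

View pics/c7.png

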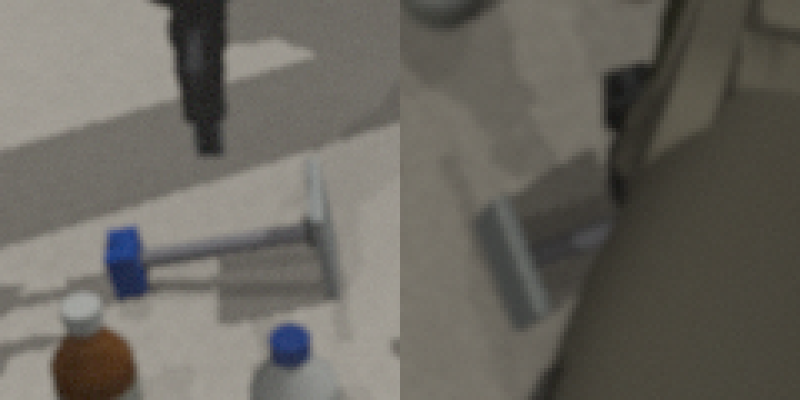

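Post has fallen back to lying. Its head is at about scene px (157,208) and the foot at about (217,205). I'll raise the gripper, re-measure from the masks, and regrasp only the top of the head with the fingertips. That makes a smaller patch with less torsional friction.

```bash
python3 -m jog '[[-0.3,0,0,-0.03,0],[-0.3,0.02,0,-0.01,0],[-0.3,0.03,0,0,0],[-0.3,0.03,0,0,0],[-0.3,0,0,0,0]]' 20 >/dev/null
python3 - <<'E'
from h import *
s=cam("scene");c=cam("top")
b=big(mask(s,"blue",(140,185,180,235)));m=cv2.moments(b);u,v=b.reshape(-1,2).mean(0);print(cv2.boundingRect(b),u,v)
h=onz(s,u,v,.0225);print("head scene",h)
r1=onz(s,163.5,207.4,.023);r2=onz(s,211.5,200.5,.040);a=r1-r2
ang=np.degrees(np.arctan2(a[1],a[0]));print("axis",ang,r2)
mt=mask(c,"blue",(310,150,395,230))
if mt.any():
    bt=big(mt);p=bt.reshape(-1,2).mean(0);print("top",p,cv2.contourArea(bt),onz(c,*p,.032))
to(h[0],h[1],.1,108)
E
```

```text
(153, 199, 10, 19) 157.37777777777777 208.22222222222223
head scene [ 0.58363293 -0.19944691  0.0225    ]
axis -74.77945545462066 [ 0.54493426 -0.06412171  0.04      ]
top [357.8 189.2] 0.5 [ 0.57502395 -0.21530414  0.032     ]
t 9.68 tcp [ 0.5328 -0.0497  0.183 ] yaw 107.8 j [-0.24  0.26 -0.17  1.14 -0.    1.02] gap 0.0557 grip 0.0 F [ 0.5 -0.1 -0.4]
need tool [-0.158   0.0025  0.0831] turn -0.2
```

```bash
python3 -m jog '[[-0.6,-0.04,0.0025,0,0.8],[-0.6,-0.04,0,0,0],[-0.6,-0.04,0,0,0],[-0.6,-0.04,0,0.03,0],[-0.6,-0.0005,0,0.04,0]]' 20 >/dev/null
python3 -m jog '[[-0.6,0,0,0.03,0],[-0.6,0,0,0.03,0],[-0.6,0,0,0.015,0],[-0.6,0,0,0,0]]' >/dev/null
python3 -c "from h import *; to(.5845,-.202,.036,107)"
```

```text
t 10.43 tcp [ 0.5775 -0.1969  0.0377] yaw 106.8 j [-0.46  0.52 -0.17  0.89 -0.    0.82] gap 0.0682 grip 0.0 F [-0.4 -0.1  0.5]
need tool [-0.0069  0.0052  0.0016] turn -0.2
```

```bash
python3 -m jog '[[-0.6,0,0,0,0],[-0.6,0,0,0,0]]' >/dev/null
python3 -c "from h import *; to(.5845,-.202,.036,107)"
```

```text
t 10.6 tcp [ 0.5816 -0.1979  0.0438] yaw 106.9 j [-0.46  0.51 -0.16  0.89 -0.    0.82] gap 0.0688 grip 0.0 F [ 0.4 -0.   1.1]
need tool [-0.0047  0.0016  0.0078] turn -0.1
```

```bash
python3 -m jog '[[-0.6,-0.004,0.0015,0.004,0],[-0.6,0,0,0.002,0],[-0.6,0,0,0,0],[-0.2,0,0,0,0],[0,0,0,0,0]]' >/dev/null
python3 -m jog '[[0.09,0,0,0,0],[0.09,0,0,0,0],[0.09,0,0,0,0],[0.09,0,0,0,0]]' 20 
python3 -c "from h import *; to(.5845,-.202,.036,107)"
```

```text
clock: 11.35
tcp_pos: [0.5834, -0.2002, 0.0371]
orientation: [0.0, 0.595, 0.803, 0.0]
wrist_force: [-0.3, 0.8, 5.0]
finger_gap: 0.0397
grip_force: 20.3
t 11.35 tcp [ 0.5834 -0.2002  0.0371] yaw 106.9 j [-0.46  0.52 -0.16  0.89  0.    0.81] gap 0.0397 grip 20.3 F [-0.3  0.8  5. ]
need tool [-0.0021  0.0005  0.0011] turn -0.1
```

```bash
python3 -m jog '[[0.09,0.0035,0,-0.0147,0],[0.09,0.0048,0,-0.0144,0],[0.09,0.006,0,-0.0139,0],[0.09,0.0072,0,-0.0133,0],[0.09,0.0084,0,-0.0126,0]]' >/dev/null
python3 -m jog '[[0.09,0.0094,0,-0.0119,0],[0.09,0.0104,0,-0.011,0],[0.09,0.0113,0,-0.01,0],[0.09,0,0,0,0],[0.09,0,0,0,0]]'
python3 -m jog '[[0.09,0.0122,0,-0.009,0],[0.09,0.0129,0,-0.0079,0],[0.09,0,0,0,0],[0.09,0,0,0,0]]'
```

```text
clock: 12.18
tcp_pos: [0.5658, -0.1411, 0.1395]
orientation: [0.001, 0.595, 0.804, 0.0]
wrist_force: [0.3, -1.0, -2.0]
finger_gap: 0.0391
grip_force: 21.2
clock: 12.52
tcp_pos: [0.5579, -0.1169, 0.1557]
orientation: [0.0, 0.595, 0.804, -0.0]
wrist_force: [0.2, -0.5, -3.8]
finger_gap: 0.0395
grip_force: 21.1
```

```bash
python3 -m jog '[[0.09,0.0136,0,-0.005,0],[0.09,0,0,0,0],[0.09,0,0,0,0]]'|grep -E 'tcp|wrist'
python3 -m jog '[[0.09,0.014,0,-0.003,0],[0.09,0,0,0,0],[0.09,0,0,0,0]]'|grep -E 'tcp|wrist'
python3 -m jog '[[0.09,-0.014,0,0,0],[0.09,0.02,0,0,0],[0.09,-0.02,0,0,0],[0.09,0.02,0,0,0],[0.09,0,0,0,0]]'|grep -E 'tcp|wrist'
python3 -m jog '[[0.09,0,0,0,0],[0.09,0,0,0,0]]'|grep -E 'tcp|wrist'
```

```text
tcp_pos: [0.5539, -0.1043, 0.1602]
wrist_force: [-0.2, -0.4, -6.1]
tcp_pos: [0.5498, -0.0911, 0.1631]
wrist_force: [0.5, -0.4, -5.9]
tcp_pos: [0.551, -0.0874, 0.1664]
wrist_force: [0.7, -2.3, 5.8]
tcp_pos: [0.5514, -0.0882, 0.1663]
wrist_force: [0.6, -2.6, 6.6]
```

Jiggling made the post slip toward upright, and it now presses up on the tool. I'll repeat with a small raise.

```bash
python3 -m jog '[[0.09,0,0,-0.004,0],[0.09,0,0,0,0],[0.09,0,0,0,0]]'|grep -E 'tcp|wrist'
python3 -m jog '[[0.09,-0.02,0,0,0],[0.09,0.02,0,0,0],[0.09,-0.02,0,0,0],[0.09,0.02,0,0,0],[0.09,0,0,0,0]]'|grep -E 'tcp|wrist'
python3 -m jog '[[0.09,0,0,0,0],[0.09,0,0,0,0]]'|grep -E 'tcp|wrist|gap|grip'
python3 - <<'E'
from h import *
s=cam("scene");c=cam("top")
im=np.hstack([cv2.resize(s["img"][130:250,140:260],(400,400),interpolation=3),cv2.resize(c["img"][140:240,270:370],(400,400),interpolation=3)])
cv2.imwrite("pics/c8.png",im[...,::-1])
for k,n,box in((s,"scene",(140,130,240,230)),(c,"top",(270,140,390,240))):
    m=mask(k,"blue",box)
    if m.any(): b=big(m);print(n,cv2.boundingRect(b),cv2.minAreaRect(b))
E
```

```text
tcp_pos: [0.548, -0.0861, 0.1668]
wrist_force: [0.1, -1.7, -5.1]
tcp_pos: [0.5487, -0.0853, 0.1685]
wrist_force: [-0.4, -0.9, 2.7]
tcp_pos: [0.5492, -0.0863, 0.1683]
wrist_force: [-0.9, -1.9, 6.4]
finger_gap: 0.0394
grip_force: 22.5
scene (181, 154, 13, 12) ((186.75001525878906, 160.25001525878906), (9.803059577941895, 13.28156566619873), 71.56504821777344)
```

```bash
cat >> h.py <<'E'
def lines(box):
    s=cam("scene");x0,y0,x1,y1=box
    g=cv2.resize(cv2.cvtColor(s["img"],cv2.COLOR_RGB2GRAY)[y0:y1,x0:x1],None,fx=3,fy=3,interpolation=3)
    L=cv2.createLineSegmentDetector().detect(g)[0].reshape(-1,4)/3
    for l in L:
        n=np.hypot(l[2]-l[0],l[3]-l[1])
        if n>14: print("line",np.round(l+[x0,y0,x0,y0],1),round(n),"ang",round(np.degrees(np.arctan2(l[3]-l[1],l[2]-l[0]))%180))
    return s
def expect(px,py,pz,az=-73):
    s=cam("scene")
    for th in(45,55,65,75,90):
        u=np.array([np.cos(np.radians(az)),np.sin(np.radians(az)),0]);a=np.cos(np.radians(th))*u+np.array([0,0,np.sin(np.radians(th))])
        p=np.array([px,py,pz]);A=np.array(proj(s,p));B=np.array(proj(s,p-.1*a));print(th,np.round(A,1),np.round(B,1),round(np.degrees(np.arctan2(*(B-A)[::-1]))%180))
E
python3 -c "
from h import *
lines((160,140,250,235));expect(.549,-.086,.165)"
```

```text
line [211.7 201.9 196.6 178.1] 28 ang 58
45 [199.  159.8] [229.5 182. ] 36
55 [199.  159.8] [224.4 185.8] 46
65 [199.  159.8] [218.6 188.9] 56
75 [199.  159.8] [212.3 191.1] 67
90 [199.  159.8] [202.2 192.7] 84
```

```bash
python3 -m jog '[[0.09,0,0,-0.003,0],[0.09,-0.02,0,0,0],[0.09,0.02,0,0,0],[0.09,-0.02,0,0,0],[0.09,0.02,0,0,0]]'|grep -E 'tcp|wrist'
python3 -m jog '[[0.09,0,0,-0.001,0],[0.09,-0.02,0,0,0],[0.09,0.02,0,0,0],[0.09,-0.02,0,0,0],[0.09,0.02,0,0,0]]'|grep -E 'tcp|wrist'
python3 -m jog '[[0.09,0,0,0,0],[0.09,0,0,0,0]]'|grep -E 'tcp|wrist|gap|grip'
python3 -c "
from h import *
lines((160,140,250,235))"
```

```text
tcp_pos: [0.55, -0.0897, 0.1693]
wrist_force: [3.0, -2.6, -6.8]
tcp_pos: [0.5503, -0.0899, 0.1707]
wrist_force: [2.6, -1.7, -6.7]
tcp_pos: [0.5475, -0.0853, 0.1706]
wrist_force: [-0.4, 0.7, -4.3]
finger_gap: 0.0391
grip_force: 21.0
line [175.2 156.9 188.6 152.4] 14 ang 161
line [204.1 199.7 195.7 181.4] 20 ang 66
line [207.4 223.9 193.1 222.7] 14 ang 5
```

```bash
python3 -m jog '[[0.09,0.012,0,0.001,0],[0.09,0.012,0,0.002,0],[0.09,0.012,0,0.003,0],[0.09,0.012,0,0.003,0],[0.09,0,0,0,0]]'|grep -E 'tcp|wrist'
python3 -m jog '[[0.09,0,0,0,0],[0.09,0,0,0,0]]'|grep -E 'tcp|wrist|gap|grip'
python3 -c "
from h import *
lines((160,140,250,235))"
```

```text
tcp_pos: [0.533, -0.0368, 0.1617]
wrist_force: [-0.5, -0.0, -3.0]
tcp_pos: [0.5341, -0.0392, 0.1626]
wrist_force: [-0.8, 1.0, 0.9]
finger_gap: 0.0394
grip_force: 20.5
line [211.  204.1 207.2 171.4] 33 ang 83
line [212.6 170.5 216.4 203.2] 33 ang 83
line [230.1 220.8 197.2 223.3] 33 ang 176
line [197.3 143.2 182.3 143.2] 15 ang 180
line [201.  169.4 200.2 154.4] 15 ang 87
```

```bash
python3 -m jog '[[0.0,0,0,0,0],[-0.3,0,0,0,0],[-0.6,0,0,0,0],[-0.6,0,0,0,0],[-0.6,0,0,0,0]]'|grep -E 'tcp|wrist'
python3 - <<'E'
from h import *
s=lines((160,140,250,235));c=cam("top")
to(.54,-.04,.16,107)
im=np.hstack([cv2.resize(s["img"][130:250,140:260],(400,400),interpolation=3),cv2.resize(c["img"][130:230,190:290],(400,400),interpolation=3)])
cv2.imwrite("pics/c9.png",im[...,::-1])
for v in (.072,):
  p=onz(s,210.5+.35,204,.012);print("rod base",p)
  print("rod mid",onz(s,(209.1+214.5)/2,187.5,.06))
m=mask(s,"blue",(170,130,240,180));b=big(m);print(cv2.boundingRect(b))
x,y,w,h=cv2.boundingRect(b);print("head", onz(s,x+w/2,y+h/2,.165))
E
```

```text
tcp_pos: [0.5346, -0.04, 0.1625]
wrist_force: [0.9, -0.0, 0.1]
line [211.2 204.4 208.4 171.5] 33 ang 85
line [213.9 170.9 216.5 203.9] 33 ang 85
line [231.  220.9 196.8 223.3] 34 ang 176
line [206.5 219.5 230.2 218.1] 24 ang 177
line [197.3 143.1 182.3 143. ] 15 ang 0
t 16.83 tcp [ 0.5345 -0.0399  0.1623] yaw 106.9 j [-0.22  0.28 -0.21  1.09  0.    1.05] gap 0.0681 grip 0.0 F [-0.6 -0.2 -0.2]
need tool [-0.0017  0.0053  0.0023] turn -0.1
rod base [ 0.52636815 -0.07326151  0.012     ]
rod mid [ 0.51641763 -0.07043588  0.06      ]
(203, 153, 12, 14)
head [ 0.54489455 -0.06213922  0.165     ]
```

View pics/c9.png

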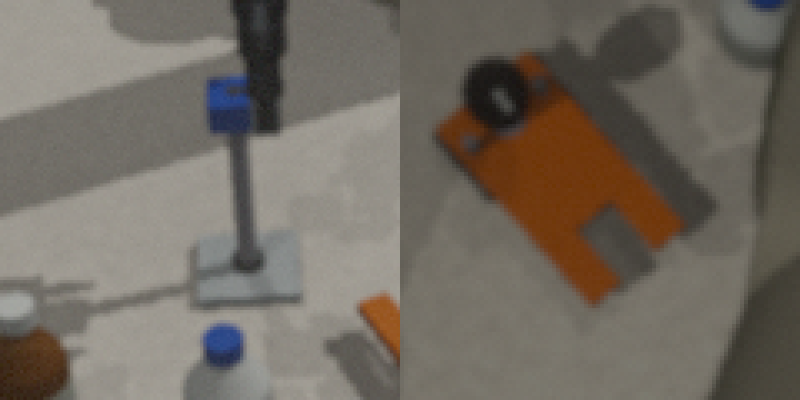

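The post is standing upright on its foot: rod base at scene px ~(214,208), head ~(209,158), with the finger just on its +y side. Now its position for the regrasp and the move to the fork.

```bash
python3 - <<'E'
from h import *
s=cam("scene")
p=onz(s,214,207.5,.01);print("base",p)
q=onz(s,209.3,158.5,.160);print("head c",q)
m=mask(s,"blue",(170,130,240,180));b=big(m).reshape(-1,2);print(b.min(0),b.max(0))
for z in(.01,.06,.11,.148,.172):print(z,np.round(proj(s,[p[0],p[1],z]),1))
c=[onz(s,*k,.01) for k in((140+195/3.333,130+292/3.333),(140+300/3.333,130+287/3.333),(140+298/3.333,130+232/3.333),(140+197/3.333,130+236/3.333))]
print(np.round(c,3),np.mean(c,0));e=c[1]-c[0];f=c[2]-c[3];print(np.degrees(np.arctan2(e[1],e[0])),np.degrees(np.arctan2(f[1],f[0])))
to(p[0],p[1],.16,107)
E
```

```text
base [ 0.53637899 -0.06177529  0.01      ]
head c [ 0.53114664 -0.06586678  0.16      ]
[203 153] [214 164]
0.01 [214.  207.5]
0.06 [212.8 192.5]
0.11 [211.6 176.6]
0.148 [210.6 164. ]
0.172 [210.  155.7]
[[ 0.584 -0.089  0.01 ]
 [ 0.561 -0.012  0.01 ]
 [ 0.496 -0.03   0.01 ]
 [ 0.517 -0.109  0.01 ]] [ 0.53953149 -0.06007525  0.01      ]
106.01852272011635 105.4771390317762
t 16.88 tcp [ 0.5344 -0.0398  0.1623] yaw 106.9 j [-0.22  0.28 -0.21  1.09  0.    1.05] gap 0.0685 grip 0.0 F [-0.7  0.4  0.2]
need tool [-0.0216 -0.0045  0.0023] turn -0.1
```

```bash
python3 -m jog '[[-0.6,-0.011,0,0.005,0],[-0.6,-0.010,0,0.005,0],[-0.6,0,0,0,0],[-0.2,0,0,0,0],[0,0,0,0,0]]' 30|grep -E 'tcp|wrist'
python3 -m jog '[[0.3,0,0,0,0],[0.3,0,0,0,0],[0.3,0,0,0,0],[0.3,0,0,0,0]]' 30
python3 -m jog '[[0.3,0,0,0,-5.8],[0.3,0,0,0,-5.8],[0.3,0,0,0,-5.8],[0.3,0,0,0,-5.8],[0.3,0,0,0,0]]'|grep -E 'tcp|wrist'
python3 -c "
from h import *
lines((160,130,250,235))
to(.511,.024,.152,130)"
```

```text
tcp_pos: [0.5403, -0.0601, 0.1519]
wrist_force: [0.4, 1.0, 0.5]
clock: 17.63
tcp_pos: [0.5405, -0.0597, 0.1523]
orientation: [0.0, 0.595, 0.804, 0.0]
wrist_force: [1.6, -0.5, -1.5]
finger_gap: 0.0397
grip_force: 32.2
tcp_pos: [0.54, -0.0596, 0.1522]
wrist_force: [0.8, -0.5, -1.7]
line [211.5 203.9 209.2 175.3] 29 ang 85
line [214.6 173.1 216.9 203.5] 30 ang 86
line [226.3 141.8 223.8 159.2] 18 ang 98
line [196.9 143.2 181.9 143.1] 15 ang 1
t 18.1 tcp [ 0.54   -0.0596  0.1522] yaw 130.0 j [-0.26  0.3  -0.2   1.07 -0.    0.61] gap 0.0396 grip 32.3 F [-0.4 -0.  -1.1]
need tool [0.0827 0.0315 0.0002] turn 0.0
```

```bash
python3 -m jog '[[0.3,0.0138,0.0052,0,0],[0.3,0.0138,0.0052,0,0],[0.3,0.0138,0.0053,0,0],[0.3,0.0138,0.0053,0,0],[0.3,0.0138,0.0052,0,0]]'|grep -E 'tcp|wrist'
python3 -m jog '[[0.3,0.0137,0.0053,0,0],[0.3,0,0,0,0],[0.3,0,0,0,0]]'|grep -E 'tcp|wrist'
python3 - <<'E'
from h import *
to(.588,.0878,.152,130)
s=lines((190,130,290,250))
o=big(mask(s,"orange",(235,195,320,280)));P=np.array([onz(s,*p,.031)[:2] for p in o.reshape(-1,2)],np.float32)
r=cv2.minAreaRect(P);print("fork",r,cv2.boxPoints(r))
for z in(.01,.06,.11,.148): print(z,np.round(proj(s,[.511,.024,z]),1))
c=cam("top");cv2.imwrite("pics/c10.png",c["img"][...,::-1])
m=mask(c,"orange",(190,130,275,215));print("top orange",cv2.countNonZero(m))
E
```

```text
tcp_pos: [0.5153, 0.0114, 0.1524]
wrist_force: [1.8, -0.5, -6.6]
tcp_pos: [0.5103, 0.0256, 0.1522]
wrist_force: [0.1, 0.1, -6.9]
t 18.77 tcp [0.5103 0.0256 0.1522] yaw 130.2 j [-0.11  0.24 -0.28  1.05  0.    0.76] gap 0.0393 grip 31.7 F [ 0.1  0.1 -6.9]
need tool [-0.0028  0.0995  0.0002] turn 0.2
line [266.4 141.3 262.4 156.6] 16 ang 105
line [246.  201.5 245.4 168.1] 33 ang 89
line [250.8 170.2 251.2 201.5] 31 ang 89
fork ((0.6312721967697144, 0.12232647836208344), (0.16290637850761414, 0.08099077641963959), 39.218116760253906) [[0.5425626  0.10219929]
 [0.593771   0.03945214]
 [0.7199818  0.14245367]
 [0.6687734  0.20520082]]
0.01 [247.8 205.8]
0.06 [247.6 190.8]
0.11 [247.4 175. ]
0.148 [247.2 162.3]
top orange 924
```

```bash
python3 -m jog '[[0.3,-0.0028,0,0.001,0.2],[0.3,0,0.0125,0,0],[0.3,0,0.0125,0,0],[0.3,0,0.0125,0,0],[0.3,0,0.0125,0,0]]'|grep -E 'tcp|wrist'
python3 -m jog '[[0.3,0,0,0,0],[0.3,0,0,0,0]]'|grep -E 'tcp|wrist'
python3 -m jog '[[0.3,0,0.0125,0,0],[0.3,0,0.0125,0,0],[0.3,0,0,0,0]]'|grep -E 'tcp|wrist'
python3 -m jog '[[0.3,0,0.0125,0,0],[0.3,0,0.0125,0,0],[0.3,0,0,0,0],[0.3,0,0,0,0]]'|grep -E 'tcp|wrist'
python3 - <<'E'
from h import *
to(.589,.088,.152,129.7)
s=lines((230,130,310,250))
for z in(.01,.06,.11,.148): print(z,np.round(proj(s,[.588,.0878,z]),1))
E
```

```text
tcp_pos: [0.5526, 0.053, 0.1522]
wrist_force: [-2.8, -2.3, 7.1]
tcp_pos: [0.5544, 0.0542, 0.1524]
wrist_force: [1.4, 1.7, 4.9]
tcp_pos: [0.5733, 0.0703, 0.1523]
wrist_force: [0.6, 1.6, 6.5]
tcp_pos: [0.5922, 0.0862, 0.1524]
wrist_force: [1.4, 1.1, 4.2]
t 20.03 tcp [0.5922 0.0862 0.1524] yaw 129.9 j [ 0.01  0.39 -0.06  1.11  0.    0.88] gap 0.0395 grip 33.1 F [1.4 1.1 4.2]
need tool [ 0.0034 -0.0013  0.0004] turn 0.2
line [287.8 164.  282.6 179.6] 16 ang 109
line [262.8 223.5 262.9 191.5] 32 ang 90
line [251.4 158.3 248.1 138.3] 20 ang 81
line [268.8 194.  268.6 214.4] 20 ang 91
0.01 [266.  228.3]
0.06 [266.3 213. ]
0.11 [266.7 196.8]
0.148 [266.9 183.8]
```

```bash
python3 -m jog '[[0.3,0.003,0.002,0,0],[0.3,0,0,0,0],[0.1,0,0,0,0],[0,0,0,0,0],[-0.3,0,0,0,0]]'|grep -E 'tcp|wrist'
python3 -m jog '[[-0.6,0,0,0,0],[-0.6,0,0,-0.02,0],[-0.6,0,0,-0.04,0],[-0.6,0,0,-0.04,0],[-0.6,0,0,0,0]]'|grep -E 'tcp|wrist'
python3 -m jog '[[-0.6,0,0.035,0,0],[-0.6,0,0.035,0,0],[-0.6,0,0.035,0,0],[-0.6,0,0,0,0],[-0.6,0,0,0,0]]'|grep -E 'tcp|wrist'
python3 - <<'E'
from h import *
s=lines((230,130,310,250));c=cam("top")
m=mask(s,"blue",(240,150,300,200));b=big(m);x,y,w,h=cv2.boundingRect(b);print(x,y,w,h,onz(s,x+w/2,y+h/2,.165))
f=np.array([.77,.638])
h=cv2.cvtColor(s["img"],cv2.COLOR_RGB2HSV)[...,2]
k=((h<60)*255).astype(np.uint8);k[:205]=0;k[260:]=0;k[:,:270]=0;k[:,310:]=0
b=big(k);print("knob dark scene",cv2.boundingRect(b),cv2.contourArea(b))
for q in(0,.103,.105,.107): print(q,[np.round(proj(s,[.589+.772*q,.088+.636*q,z]),1).tolist() for z in(.09,.12)])
to(.589+.772*.105,.088+.636*.105,.2,0)
E
```

```text
tcp_pos: [0.5892, 0.0892, 0.1508]
wrist_force: [-0.0, -0.3, -0.7]
tcp_pos: [0.5923, 0.0894, 0.2591]
wrist_force: [0.5, 0.3, 0.8]
tcp_pos: [0.6703, 0.1577, 0.2484]
wrist_force: [-1.1, 0.2, -0.5]
line [291.2 148.9 290.  163.6] 15 ang 95
line [269.9 189.8 269.7 212.3] 22 ang 91
line [256.  175.2 270.4 170.5] 15 ang 162
line [263.8 219.4 264.  191.5] 28 ang 90
257 172 21 13 [0.59072635 0.08940703 0.165     ]
knob dark scene (282, 215, 17, 21) 224.0
0 [[266.5, 203.7], [266.7, 193.7]]
0.103 [[289.0, 229.8], [289.7, 219.6]]
0.105 [[289.5, 230.3], [290.1, 220.1]]
0.107 [[290.0, 230.9], [290.6, 220.6]]
t 21.43 tcp [0.6692 0.1565 0.2504] yaw 129.9 j [ 0.11  0.55  0.42  1.45 -0.    0.99] gap 0.0685 grip 0.0 F [-0.7 -0.6 -0. ]
need tool [-0.002  -0.0003  0.0504] turn 129.9
```

```bash
python3 -m jog '[[-0.6,-0.002,0,0,-6.8],[-0.6,0,0,0,-6.8],[-0.6,0,0,0,-6.8],[-0.6,0,0,0,-6.8],[-0.6,0,0,0,-6.8]]'|grep -E 'tcp|wrist'
python3 -m jog '[[-0.6,0,0,0,-6.8],[-0.6,0,0,0,-6.8],[-0.6,0,0,0,-6.8],[-0.6,0,0,0,-6.8],[-0.6,0,0,0,-6.8]]'|grep -E 'tcp|wrist'
python3 -m jog '[[-0.6,0,0,0,-6.8],[-0.6,0,0,0,-6.8],[-0.6,0,0,0,0],[-0.6,0,0,0,0]]'|grep -E 'tcp|wrist'
python3 -c "
from h import *
to(.670,.1548,.098)"
```

```text
tcp_pos: [0.6702, 0.154, 0.2525]
wrist_force: [0.3, -0.6, -0.4]
tcp_pos: [0.6701, 0.154, 0.2525]
wrist_force: [0.2, -0.9, 0.4]
tcp_pos: [0.6705, 0.1543, 0.2523]
wrist_force: [-0.2, 0.2, 0.0]
t 22.6 tcp [0.6705 0.1543 0.2523] yaw -148.7 j [ 0.11  0.55  0.43  1.45 -0.   -0.44] gap 0.0688 grip 0.0 F [-0.2  0.2  0. ]
need tool [0.0003 0.0007 0.1543] turn None
```

```bash
python3 -m jog '[[-0.6,0,0,0.04,0],[-0.6,0,0,0.04,0],[-0.6,0,0,0.035,0],[-0.6,0,0,0.025,0],[-0.6,0,0,0.014,0]]'|grep -E 'tcp|wrist'
python3 -m jog '[[-0.6,0,0,0,0],[-0.6,0,0,0,0],[-0.6,0,0,0,0]]'|grep -E 'tcp|wrist'
python3 -m jog '[[-0.3,0,0,0,0],[0,0,0,0,0],[0.3,0,0,0,0],[0.5,0,0,0,0],[0.5,0,0,0,0]]' 60
python3 -m jog '[[0.5,0,0,0,0],[0.5,0,0,0,0]]'
```

```text
tcp_pos: [0.6683, 0.1544, 0.0934]
wrist_force: [-0.6, -0.7, -0.2]
tcp_pos: [0.672, 0.1551, 0.0992]
wrist_force: [0.3, 0.5, 0.2]
clock: 23.68
tcp_pos: [0.6712, 0.1573, 0.0999]
orientation: [0.001, -0.272, 0.962, 0.002]
wrist_force: [-4.0, 4.4, 7.0]
finger_gap: 0.0386
grip_force: 60.6
clock: 23.85
tcp_pos: [0.6712, 0.1573, 0.0999]
orientation: [0.001, -0.272, 0.962, 0.002]
wrist_force: [-4.3, 5.3, 6.3]
finger_gap: 0.0384
grip_force: 60.6
```

```bash
python3 -m jog '[[0.5,0,0.002,0,0],[0.5,0,0,0.0005,7],[0.5,0,0,0.0005,7],[0.5,0,0,0.0005,7],[0.5,0,0,0.0005,7]]'
python3 -m jog '[[0.5,0,0,0,0],[0.5,0,0,0,0]]'
python3 -c "
from h import *
to(.670,.1548,.098);print(env.get_state()['ft_torque'])"
```

```text
clock: 24.27
tcp_pos: [0.672, 0.1549, 0.098]
orientation: [0.002, -0.027, 1.0, -0.002]
wrist_force: [1.1, -9.8, 4.7]
finger_gap: 0.0389
grip_force: 60.7
clock: 24.43
tcp_pos: [0.672, 0.1548, 0.098]
orientation: [0.002, -0.029, 1.0, -0.001]
wrist_force: [0.0, -6.5, 5.8]
finger_gap: 0.0386
grip_force: 60.6
t 24.43 tcp [0.672  0.1548 0.098 ] yaw -176.6 j [ 0.11  0.6   0.13  1.1  -0.    0.05] gap 0.0386 grip 60.6 F [ 0.  -6.5  5.8]
need tool [ 0.002   0.0001 -0.    ] turn None
[-0.97244589  0.02106563 -0.07877485]
```

```bash
T='from h import *; s=env.get_state(); print(np.round(s["ft_torque"],2),np.round(s["wrist_force"],1),np.round(s["joint_pos"][5],3),np.round(s["tcp_pos"],4),round(s["grip_force"]))'
python3 -m jog '[[0.5,0,-0.001,0.0005,7],[0.5,0,0,0.0005,7],[0.5,0,0,0.0005,7],[0.5,0,0,0.0005,7],[0.5,0,0,0.0005,7]]'>/dev/null; python3 -c "$T"
python3 -m jog '[[0.5,0,0,0.0005,7],[0.5,0,0,0.0005,7],[0.5,0,0,0.0005,7],[0.5,0,0,0.0005,7],[0.5,0,0,0.0005,7]]'>/dev/null; python3 -c "$T"
python3 -m jog '[[0.5,0,0,0,0],[0.5,0,0,0,0]]'>/dev/null; python3 -c "$T"
```

```text
[-2.59  0.56  0.24] [ -4.3 -15.8   9.3] 0.667 [0.6713 0.1515 0.0956] 61
[-3.82  1.99  0.15] [-12.3 -21.8  14.2] 1.278 [0.6687 0.1493 0.0931] 62
[-3.56  1.7  -0.05] [-11.3 -19.9  13.9] 1.273 [0.6687 0.1493 0.0931] 62
```

The grip is 5.5 mm off-centre in tool x. I'll release, recentre on the knob and continue.

```bash
python3 -m jog '[[0,0,0,0,0],[-0.3,0,0,0,0],[-0.5,0,0,0,0],[-0.5,0,0,0,0],[-0.5,0,0,0,0]]'|grep -E 'tcp|wrist'
python3 -c "
from h import *
to(.6666,.1544,.092)"
```

```text
tcp_pos: [0.6707, 0.1563, 0.0907]
wrist_force: [0.4, 0.1, 0.1]
t 25.85 tcp [0.6707 0.1563 0.0907] yaw 113.5 j [0.11 0.6  0.12 1.09 0.   1.27] gap 0.0638 grip 0.0 F [0.4 0.1 0.1]
need tool [-0.0002 -0.0045 -0.0013] turn None
```

```bash
T='from h import *; s=env.get_state(); print(np.round(s["ft_torque"],2),np.round(s["wrist_force"],1),np.round(s["joint_pos"][5],3),np.round(s["tcp_pos"],4),round(s["grip_force"]),round(s["finger_gap"],4))'
python3 -m jog '[[-0.5,0,-0.0045,0,0],[-0.3,0,0,0,0],[0,0,0,0,0],[0.3,0,0,0,0],[0.5,0,0,0,0]]' 80>/dev/null
python3 -m jog '[[0.5,0,0,0,0],[0.5,0,0,0,0]]'>/dev/null; python3 -c "$T"
python3 -m jog '[[0.5,0,0,0.0004,6],[0.5,0,0,0.0004,6],[0.5,0,0,0.0004,6],[0.5,0,0,0,0]]'>/dev/null; python3 -c "$T"
python3 -m jog '[[0.5,0,0,0.0004,6],[0.5,0,0,0,0]]'>/dev/null; python3 -c "$T"
```

```text
clock: 26.27
tcp_pos: [0.666, 0.1543, 0.0905]
orientation: [-0.0, 0.548, 0.836, 0.0]
wrist_force: [-1.2, 0.3, 2.0]
finger_gap: 0.0391
grip_force: 60.2
[ 0.08  0.29 -0.01] [-1.9  0.3  2.8] 1.27 [0.666  0.1543 0.0905] 60 0.0391
[ 0.2   0.32 -0.14] [-1.8  1.3  3.1] 1.587 [0.666  0.1543 0.0893] 60 0.0384
[ 0.19  0.4  -0.21] [-1.1  1.3  3.6] 1.689 [0.666  0.1543 0.0889] 60 0.0388
```

```bash
T='from h import *; s=env.get_state(); print(np.round(s["ft_torque"],2),np.round(s["wrist_force"],1),np.round(s["joint_pos"][5],3),np.round(s["tcp_pos"],4),round(s["grip_force"]),round(s["finger_gap"],4))'
python3 -m jog '[[0.5,0,0,0.0002,3],[0.5,0,0,0.0002,3],[0.5,0,0,0,0]]' 90 >/dev/null; python3 -c "$T"
python3 -m jog '[[0.5,0,0,0.0002,3],[0.5,0,0,0.0002,3],[0.5,0,0,0,0]]'>/dev/null; python3 -c "$T"
python3 -m jog '[[0.5,0,0,0.0002,3],[0.5,0,0,0.0002,3],[0.5,0,0,0,0]]'>/dev/null; python3 -c "$T"
```

```text
[ 0.26  0.41 -0.14] [-2.2  1.5  3.6] 1.791 [0.666  0.1543 0.0886] 90 0.038
[0.33 0.58 0.05] [-2.   0.8  5.3] 1.895 [0.6661 0.1544 0.0883] 90 0.038
[0.29 0.65 0.36] [-1.9  2.5  5.8] 1.999 [0.6663 0.1545 0.0881] 90 0.0382
```

```bash
T='from h import *; s=env.get_state(); print(np.round(s["ft_torque"],2),np.round(s["wrist_force"],1),np.round(s["joint_pos"][5],3),np.round(s["tcp_pos"],4),round(s["grip_force"]),round(s["finger_gap"],4))'
python3 -m jog '[[0.5,0,0,0.0001,3],[0.5,0,0,0.0001,3],[0.5,0,0,0,0]]' >/dev/null; python3 -c "$T"
python3 -m jog '[[0.5,0,0,0,3],[0.5,0,0,0,3],[0.5,0,0,0,0]]'>/dev/null; python3 -c "$T"
python3 -m jog '[[0.5,0,0,0,3],[0.5,0,0,0,3],[0.5,0,0,0,0]]'>/dev/null; python3 -c "$T"
```

```text
[0.36 0.5  0.24] [-2.5  2.4  6.8] 2.104 [0.6663 0.1545 0.088 ] 91 0.0382
[0.33 0.48 0.27] [-2.1  1.7  6.2] 2.209 [0.6663 0.1545 0.088 ] 91 0.0381
[0.3  0.44 0.25] [-1.3  1.4  5.9] 2.314 [0.6663 0.1545 0.088 ] 91 0.0384
```

```bash
T='from h import *; s=env.get_state(); print(np.round(s["ft_torque"],2),np.round(s["wrist_force"],1),np.round(s["joint_pos"][5],3),np.round(s["tcp_pos"],4),round(s["grip_force"]),round(s["finger_gap"],4))'
python3 -m jog '[[0.5,0,0,0,0],[0.5,0,0,0,3],[0.5,0,0,0,3],[0.5,0,0,0,0]]' 120 >/dev/null; python3 -c "$T"
python3 -m jog '[[0.5,0,0,0,4],[0.5,0,0,0,4],[0.5,0,0,0,0]]' >/dev/null; python3 -c "$T"
python3 - <<'E'
from h import *
s=lines((235,150,300,250))
o=big(mask(s,"orange",(235,195,330,290)));x=o.reshape(-1,2);print("orange",cv2.boundingRect(o))
i=x[:,0].argmin();print(x[i],"leftmost; expected prong corner rows for top z=.031/.022:",[np.round(proj(s,[.5935,.039,z]),1) for z in(.031,.022)])
E
```

```text
[ 1.05 -0.24  0.33] [1.  5.4 3.2] 2.419 [0.6675 0.1558 0.0881] 121 0.0377
[ 0.93 -0.27  0.18] [1.1 3.4 3. ] 2.559 [0.6676 0.1556 0.0881] 122 0.0373
line [277.1 167.4 275.6 150.1] 17 ang 85
line [256.  175.2 269.8 170.8] 15 ang 162
orange (248, 222, 60, 45)
[248 225] leftmost; expected prong corner rows for top z=.031/.022: [array([246.3, 220.8]), array([246.4, 223.5])]
```

```bash
python3 - <<'E'
from h import *
s=cam("scene");old={"img":cv2.imread("pics/scene0.png")[...,::-1].copy()}
for n,k in(("old",old),("new",s)):
    m=mask(k,"orange",(235,195,330,290));o=big(m).reshape(-1,2)
    r=[(int(x),int(o[o[:,0]==x,1].min()),int(o[o[:,0]==x,1].max())) for x in(250,254,258,296,300,304,307)]
    print(n,r,cv2.boundingRect(o))
p=[.5935,.039];print([np.round(proj(s,[*p,z]),1) for z in(.032,.022)])
# knob white pointer / neighbourhood
E
```

```text
old [(250, 221, 225), (254, 219, 230), (258, 222, 235), (296, 236, 257), (300, 246, 255), (304, 245, 253), (307, 249, 252)] (248, 212, 61, 52)
new [(250, 223, 227), (254, 222, 234), (258, 225, 239), (296, 239, 259), (300, 249, 258), (304, 248, 256), (307, 252, 255)] (248, 222, 60, 45)
[array([246.3, 220.5]), array([246.4, 223.5])]
```

```bash
python3 -m jog '[[0.2,0,0,0,0],[0,0,0,0,0],[-0.5,0,0,0,0],[-0.5,0,0,0,0],[-0.5,0,0,-0.03,0]]'>/dev/null
python3 -m jog '[[-0.5,0,0,-0.04,0],[-0.5,0,0,-0.04,0],[-0.5,0,0,-0.04,0],[-0.5,0,0.04,0,0],[-0.5,0,0.04,0,0]]'>/dev/null
python3 -m jog '[[-0.5,0,0.04,0,0],[-0.5,0,0.04,0,0],[-0.5,0,0.04,0,0],[-0.5,0,0,0,0],[-0.5,0,0,0,0]]'
cat > k.py <<'E'
from h import *
def ptr(img):
    c=img.astype(float).mean(2)[140:167,200:230]
    g=cv2.resize(c,None,fx=8,fy=8,interpolation=cv2.INTER_CUBIC)
    d=cv2.morphologyEx((g<62).astype(np.uint8),cv2.MORPH_CLOSE,cv2.getStructuringElement(2,(49,49)))
    cnt=big(d);(x,y),r=cv2.minEnclosingCircle(cnt)
    yy,xx=np.mgrid[:g.shape[0],:g.shape[1]];ins=np.hypot(xx-x,yy-y)<r*.7
    w=np.where(ins,np.clip(g-np.percentile(g[ins],60),0,None),0)
    mx,my=(w*xx).sum()/w.sum(),(w*yy).sum()/w.sum()
    C=np.array([[(w*(xx-mx)**2).sum(),(w*(xx-mx)*(yy-my)).sum()],[0,(w*(yy-my)**2).sum()]]);C[1,0]=C[0,1]
    ax=0.5*np.degrees(np.arctan2(2*C[0,1],C[0,0]-C[1,1]))
    print("disc",round(x/8+200,1),round(y/8+140,1),round(r/8,1),"offset",round((mx-x)/8,2),round((my-y)/8,2),"line angle",round(ax),"dir",round(np.degrees(np.arctan2(my-y,mx-x))), "max",round(g[ins].max()))
ptr(cv2.imread("pics/top0.png")[...,::-1]);ptr(cv2.imread("pics/c10.png")[...,::-1])
c=cam("top");cv2.imwrite("pics/c11.png",c["img"][...,::-1]);ptr(c["img"])
s=cam("scene");cv2.imwrite("pics/s11.png",s["img"][...,::-1])
np.set_printoptions(linewidth=250)
print(c["img"].mean(2).astype(int)[145:164,204:226])
E
python3 k.py
```

```text
clock: 30.37
tcp_pos: [0.7945, -0.0038, 0.2325]
orientation: [-0.001, 0.942, 0.337, -0.002]
wrist_force: [-0.4, 0.5, 0.4]
finger_gap: 0.0642
grip_force: 0.0
disc 214.9 157.4 17.7 offset -3.56 1.23 line angle 18 dir 161 max 95
disc 214.9 156.8 18.0 offset -5.32 -0.53 line angle 23 dir -174 max 100
disc 214.9 157.8 17.5 offset -5.78 -0.85 line angle 27 dir -172 max 100
[[97 94 96 97 94 89 81 72 66 63 62 63 68 73 78 73 70 66 60 57 55 59]
 [99 98 95 91 82 71 59 47 41 39 37 40 43 52 55 56 58 58 58 58 57 55]
 [99 96 92 82 65 51 39 32 30 28 29 28 30 32 38 43 47 53 54 60 56 55]
 [99 95 84 66 47 35 30 25 25 24 25 26 26 26 30 31 41 47 52 57 58 57]
 [98 94 79 57 42 31 31 30 27 28 24 28 25 27 22 27 33 43 52 57 58 58]
 [96 91 77 64 55 55 48 43 36 30 27 25 26 24 21 23 27 38 49 53 57 55]
 [95 83 73 70 75 74 70 65 55 40 28 22 21 24 26 25 28 32 42 48 53 50]
 [93 79 63 61 68 73 73 72 63 47 32 29 24 24 22 24 23 28 35 38 41 42]
 [94 77 53 44 45 52 56 57 49 39 28 23 22 23 21 26 24 25 27 34 34 37]
 [93 76 53 33 28 30 30 34 33 31 27 22 25 24 24 24 24 24 27 33 35 36]
 [93 79 55 34 28 27 24 24 26 25 22 24 23 23 24 23 24 22 25 30 33 37]
 [92 79 59 38 29 24 23 24 21 20 24 25 26 20 24 24 19 22 26 33 35 38]
 [85 74 56 38 22 25 22 25 21 23 25 23 24 22 22 23 24 25 30 32 34 36]
 [74 65 50 39 33 27 22 22 24 25 23 26 22 26 23 23 22 26 28 34 40 45]
 [64 56 54 48 35 30 25 24 22 24 24 24 24 22 24 21 27 29 33 37 46 48]
 [58 56 55 51 41 37 31 28 20 22 20 20 24 23 23 30 37 41 42 45 49 53]
 [53 54 55 55 49 42 37 29 26 24 23 24 22 26 29 36 46 51 49 50 53 52]
 [55 55 56 57 54 51 47 39 34 27 29 30 28 31 39 46 52 52 52 54 54 54]
 [57 59 59 59 58 53 50 42 35 33 37 33 41 44 50 55 55 53 54 51 54 52]]
```

```bash
cat > k2.py <<'E'
from h import *
def q(img):
    g=img.astype(float).mean(2);yy,xx=np.mgrid[:384,:512]
    d=np.hypot(xx-213.7,yy-153.8)<6.8
    w=np.where(d,np.clip(g-38,0,None),0);mx,my=(w*xx).sum()/w.sum(),(w*yy).sum()/w.sum()
    a=.5*np.degrees(np.arctan2(2*(w*(xx-mx)*(yy-my)).sum(),(w*((xx-mx)**2-(yy-my)**2)).sum()))
    print("centroid",round(mx,1),round(my,1),"dir(cw img)",round(np.degrees(np.arctan2(my-153.8,mx-213.7))),"axis",round(a))
if __name__=="__main__":
    for f in("top0","c10","c11"): q(cv2.imread(f"pics/{f}.png")[...,::-1])
    np.set_printoptions(linewidth=250);print(cv2.imread("pics/c10.png").mean(2).astype(int)[145:164,204:226])
E
python3 k2.py
```

```text
centroid 215.2 154.7 dir(cw img) 31 axis 54
centroid 215.2 154.7 dir(cw img) 31 axis 54
centroid 209.9 151.7 dir(cw img) -151 axis 5
[[96 96 94 89 81 71 59 48 42 40 41 47 48 57 61 58 58 55 54 54 53 53]
 [96 94 88 77 61 50 39 34 32 29 30 30 32 35 41 42 49 51 55 53 54 51]
 [97 93 80 63 46 34 30 27 29 30 30 28 28 26 29 36 43 48 52 55 54 53]
 [97 91 72 48 34 30 27 26 27 25 22 26 26 24 26 27 39 43 52 52 53 52]
 [94 84 62 40 30 28 24 26 24 27 25 26 24 24 23 29 31 36 46 49 50 50]
 [93 77 53 37 28 25 26 26 27 25 26 26 28 24 23 23 29 32 43 46 44 45]
 [89 74 47 29 28 26 25 24 27 32 32 32 25 27 26 22 29 25 38 45 43 41]
 [86 64 44 32 26 23 25 25 34 50 56 51 35 28 23 24 20 23 31 35 39 37]
 [86 65 45 30 25 25 23 24 38 60 74 66 48 29 21 23 22 24 29 32 35 35]
 [90 72 48 31 23 22 21 24 34 55 70 71 57 42 27 22 20 23 28 31 35 34]
 [89 72 51 28 24 24 26 27 26 40 59 69 68 56 37 23 22 21 27 33 33 34]
 [82 66 45 31 25 23 24 24 23 30 44 61 72 65 44 25 23 21 29 34 35 34]
 [75 60 46 35 27 22 26 25 26 23 30 49 63 60 45 28 24 27 32 34 37 38]
 [64 54 50 43 31 25 22 23 24 21 25 35 43 43 34 26 24 33 34 36 42 45]
 [57 55 52 46 39 31 26 20 26 25 20 23 27 23 26 25 32 38 40 46 49 52]
 [56 55 54 54 45 41 34 28 25 20 22 21 24 23 25 35 41 44 46 51 49 51]
 [57 54 52 53 52 48 45 36 28 25 26 28 31 33 40 47 51 51 50 54 55 54]
 [57 56 56 55 54 52 47 39 33 34 35 39 46 48 52 56 58 54 52 53 55 49]
 [57 60 61 59 58 53 48 42 36 34 41 45 52 56 57 58 55 53 53 54 55 53]]
```

The pointer turned about 133° while the tool turned about 172°, so the knob slipped against a stop. I'll confirm with one more centred regrip at full force.

```bash
python3 -m jog '[[-0.5,0,-0.04,0,0],[-0.5,0,-0.04,0,0],[-0.5,0,-0.04,0,0],[-0.5,0,-0.04,0,0],[-0.5,0,-0.04,0,0]]'>/dev/null
python3 -m jog '[[-0.5,0,0,0,-7],[-0.5,0,0,0,-7],[-0.5,0,0,0,-7],[-0.5,0,0,0,-7],[-0.5,0,0,0,-7]]'>/dev/null
python3 -m jog '[[-0.5,0,0,0,-7],[-0.5,0,0,0,-7],[-0.5,0,0,0,-7],[-0.5,0,0,0,0],[-0.5,0,0,0,0]]'>/dev/null
python3 -c "
from h import *
to(.6664,.1545,.086)"
```

```text
t 31.72 tcp [0.6647 0.1552 0.2389] yaw 95.5 j [0.11 0.53 0.37 1.41 0.   1.59] gap 0.064 grip 0.0 F [-0.2 -0.3 -0. ]
need tool [-0.0009  0.0013  0.1529] turn None
```

```bash
T='from h import *; s=env.get_state(); print(np.round(s["ft_torque"],2),np.round(s["wrist_force"],1),np.round(s["joint_pos"][5],3),np.round(s["tcp_pos"],4),round(s["grip_force"]),round(s["finger_gap"],4))'
python3 -m jog '[[-0.5,-0.001,0.0015,0.04,0],[-0.5,0,0,0.04,0],[-0.5,0,0,0.035,0],[-0.5,0,0,0.025,0],[-0.5,0,0,0.013,0]]'>/dev/null
python3 -m jog '[[-0.5,0,0,0,0],[-0.5,0,0,0,0],[-0.3,0,0,0,0],[0,0,0,0,0],[0.5,0,0,0,0]]' 120 >/dev/null
python3 -m jog '[[0.7,0,0,0,0],[0.7,0,0,0,0],[0.7,0,0,0,0]]' >/dev/null; python3 -c "$T"
python3 -m jog '[[0.7,0,0,0,3],[0.7,0,0,0,3],[0.7,0,0,0,3]]' >/dev/null; python3 -c "$T"
python3 -m jog '[[0.7,0,0,0,3],[0.7,0,0,0,3],[0.7,0,0,0,3]]' >/dev/null; python3 -c "$T"
python3 -m jog '[[0.7,0,0,0,3],[0.7,0,0,0,3],[0.7,0,0,0,3]]' >/dev/null; python3 -c "$T"
```

```text
[-0.18  1.73  0.05] [-7.9 -0.6  9.3] 1.584 [0.6663 0.1534 0.0873] 119 0.0377
[-4.77  2.01  0.2 ] [ -9.5 -22.   13. ] 1.74 [0.6663 0.153  0.087 ] 120 0.0379
[-0.26  1.54  2.76] [-8.1 -1.1  8.6] 1.898 [0.6663 0.1537 0.087 ] 120 0.0374
[0.11 1.42 0.55] [-8.6  0.3  7.4] 2.056 [0.6662 0.1539 0.0869] 120 0.0375
```

Torque reached 2.8 N m before the pads slipped, so the knob is tight. Releasing and checking.

```bash
python3 -m jog '[[0.2,0,0,0,0],[0,0,0,0,0],[-0.5,0,0,0,0],[-0.5,0,0,0,0],[-0.5,0,0,-0.03,0]]'>/dev/null
python3 -m jog '[[-0.5,0,0,-0.04,0],[-0.5,0,0,-0.04,0],[-0.5,0,0,-0.04,0],[-0.5,0,0.04,0,0],[-0.5,0,0.04,0,0]]'>/dev/null
python3 -m jog '[[-0.5,0,0.04,0,0],[-0.5,0,0.04,0,0],[-0.5,0,0.04,0,0],[-0.5,0,0,0,0],[-0.5,0,0,0,0]]'
python3 - <<'E'
from h import *
import k2
c=cam("top");k2.q(c["img"]);cv2.imwrite("pics/c12.png",c["img"][...,::-1])
s=lines((235,150,300,250))
b=big(mask(s,"blue",(240,150,300,200)));x,y,w,h=cv2.boundingRect(b);print(x,y,w,h,onz(s,x+w/2,y+h/2,.165))
bt=mask(c,"blue",(215,150,275,215));p=big(bt).reshape(-1,2).mean(0);print("top head",p,onz(c,*p,.172))
o=big(mask(s,"orange",(235,195,330,290))).reshape(-1,2);print([(int(x),int(o[o[:,0]==x,1].min()),int(o[o[:,0]==x,1].max())) for x in(250,254,258,300,304)])
print("vertical ref",np.round(proj(s,[.59,.0885,.06]),1),np.round(proj(s,[.59,.0885,.14]),1))
E
```

```text
clock: 34.8
tcp_pos: [0.8248, 0.0886, 0.2271]
orientation: [0.001, 0.827, 0.562, 0.002]
wrist_force: [0.6, -0.3, 0.2]
finger_gap: 0.064
grip_force: 0.0
centroid 213.6 153.9 dir(cw img) 119 axis 9
line [250.  215.2 249.8 198.1] 17 ang 89
line [270.  190.2 269.6 216.1] 26 ang 91
line [260.6 201.4 260.4 216.4] 15 ang 91
line [263.7 224.4 264.5 200.2] 24 ang 92
270 173 8 13 [0.59150958 0.10446539 0.165     ]Traceback (most recent call last):
  File "<stdin>", line 6, in <module>
  File "h.py", line 19, in big
    def big(m): return max(cv2.findContours(m,cv2.RETR_EXTERNAL,cv2.CHAIN_APPROX_NONE)[0],key=cv2.contourArea)
                       ~~~^^^^^^^^^^^^^^^^^^^^^^^^^^^^^^^^^^^^^^^^^^^^^^^^^^^^^^^^^^^^^^^^^^^^^^^^^^^^^^^^^^^^
ValueError: max() iterable argument is empty
```

```bash
python3 -c "
from h import *
to(.70,.33,.24)"
```

```text
t 34.9 tcp [0.8229 0.0903 0.232 ] yaw 68.5 j [0.01 0.99 1.21 1.78 0.   1.96] gap 0.0641 grip 0.0 F [ 0.4  0.5 -0.2]
need tool [ 0.178  -0.2021 -0.0087] turn None
```

```bash
python3 -m jog '[[-0.5,0.025,-0.029,-0.001,0],[-0.5,0.025,-0.029,-0.001,0],[-0.5,0.025,-0.029,-0.001,0],[-0.5,0.025,-0.029,-0.001,0],[-0.5,0.025,-0.029,-0.001,0]]'>/dev/null
python3 -m jog '[[-0.5,0.025,-0.029,-0.001,0],[-0.5,0.025,-0.029,-0.001,0],[-0.5,0,0,0,0],[-0.5,0,0,0,0]]'
python3 - <<'E'
from h import *
import k2
c=cam("top");k2.q(c["img"]);cv2.imwrite("pics/c13.png",c["img"][...,::-1])
s=lines((235,150,300,250));cv2.imwrite("pics/s13.png",s["img"][...,::-1])
for k,n,box,z in((s,"scene",(240,150,300,200),.165),(c,"top",(215,150,275,215),.172)):
    m=mask(k,"blue",box)
    if m.any(): x,y,w,h=cv2.boundingRect(big(m));print(n,x,y,w,h,onz(k,x+w/2,y+h/2,z))
o=big(mask(s,"orange",(235,195,330,290))).reshape(-1,2);print([(int(x),int(o[o[:,0]==x,1].min()),int(o[o[:,0]==x,1].max())) for x in(250,254,258,300,304) if (o[:,0]==x).any()])
print("vertical ref",np.round(proj(s,[.59,.0885,.06]),1),np.round(proj(s,[.59,.0885,.14]),1))
E
```

```text
clock: 35.65
tcp_pos: [0.6949, 0.3307, 0.2425]
orientation: [0.003, 0.825, 0.565, 0.006]
wrist_force: [-0.5, 0.5, 0.5]
finger_gap: 0.064
grip_force: 0.0
centroid 210.0 151.7 dir(cw img) -150 axis 4
line [270.1 190.2 269.6 214.4] 24 ang 91
line [255.4 175.3 269.8 170.7] 15 ang 162
line [263.8 224.4 264.  192.3] 32 ang 90
scene 257 172 21 13 [0.59072635 0.08940703 0.165     ]
top 230 167 21 22 [0.58960531 0.08541683 0.172     ]
[(250, 223, 228), (254, 222, 234), (258, 225, 238), (300, 249, 257), (304, 249, 256)]
vertical ref [266.5 213.6] [267.  187.1]
```

```bash
python3 -c "
from workcell import env
print(env.hand_in())"
```

```text
the job is handed in; nothing more can be done
None
```

The post stands upright in the fork slot with the knob screwed to its stop, and the job was handed in at about 36 s. No verdict came back, and I did not re-measure the bottles, jar and beaker at the end.

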